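# Set the stop of the drilling jig and bring the blank up to it

### The job

Get the small drilling jig on the desk ready to drill: with a fingertip, push the raised bar of its black dial round until the white index mark lines up with the red line on the scale collar; this brings the stop to the wanted length. Then push the dark brown blank along the channel, under the drill bushing, until its end butts against the stop, gently enough that the dial stays on its line. Grip and lift nothing, do not move the stop by hand, and leave the other things on the desk where they are.

Things in the scene. Friction and masses are not known exactly. Their poses are not given: they have to be found in the camera images.
- jig: Plywood drilling jig, fixed. Axes at yaw 0: x away from the robot (across the channel), y to the robot's left (along the channel to the stop), z up; origin at desk height under the channel's middle. In its frame, mm: board x -43 to 171, y -160 to 74, top z 12. Grey gear housing behind the fence: x 42 to 158, y -106 to 10, top z 42.
- channel (a point): On the channel floor (12 mm above the desk), mid-width, at jig y = -75 mm; jig's axes. The channel is 54 mm wide, runs along y from 83 mm behind to 83 mm ahead of this point, and is open at the -y end; on its +x side a wooden fence 14 mm thick, 28 mm higher than the floor, on its -x side a lip 10 mm thick, 8 mm higher than the floor.
- bushing (a point): Top of the brass drill bushing, 61 mm above the desk, over the channel's middle, on a steel arm 26 mm wide along the channel that crosses it from the fence to 25 mm on the robot's side of the middle; the arm spans 48 to 56 mm above the desk. The blank passes under it.
- dial: Black dial on a vertical axis; origin on the axis, at its underside, 46 mm above the desk. Its -x axis points to the white index mark. Turns stiffly (0.15 N m), stays where left; end stops 1.8 rad either side of the jig's -x. From the start the mark must go anticlockwise seen from above (yaw grows), 0.5 to 2.7 rad. Anticlockwise moves the stop towards the blank, 8 mm a radian (rack and pinion).
- dial_axis (a point): Point on the dial's axis, on top of its round skirt (84 mm diameter, 8 mm high), 54 mm above the desk. A raised grip bar 13 mm wide stands on the skirt, top 20 mm above this point, along the dial's x axis from 36 mm on the index side to 30 mm on the other side of the axis; in its middle is a round boss of 28 mm diameter.
- dial_index (a point): Outer end of the white index mark at the rim of the dial's skirt, 42.5 mm from the dial's axis, 54 mm above the desk; turns with the dial.
- red_line (a point): On the red line of the scale collar, a fixed silver disc of 110 mm diameter under the dial (top 46 mm above the desk) with black lines every 10 degrees and one red line. The point is 42.5 mm from the dial's axis, 54 mm above the desk, and meets dial_index when the two line up.
- stop: Aluminium stop foot across the channel's end, 12 mm thick along the channel, reaching from 1 to 24 mm above the channel floor, on a steel rack bar that comes out of the housing; moved by the dial. Origin and axes as the jig's, shifted along y by its travel.
- stop_face (a point): Point on the stop's face that looks to the blank (-y of the jig), in the middle of the channel, 26 mm above the desk. Its axes are those of the jig. A push of more than about 15 N on the stop would force the dial round.
- blank: Dark brown wooden blank, 50 mm wide (x) by 75 mm long (y) by 28 mm high, about 70 g, loose, lying in the jig's channel with its length along it; the origin is the centre of its underside, 12 mm above the desk.
- blank_centre (a point): Centre of the blank, half-way up (26 mm above the desk).
- blank_end (a point): Centre of the blank's end face that looks to the stop; the face to push is the opposite one, 75 mm farther back along the channel.
- spare_blank: Bystander: reddish wooden stick 32 x 140 x 22 mm lying on the desk on the robot's side of the jig; origin under its centre.
- rubber: Bystander: blue and white eraser 23 x 50 x 13 mm on the far corner of the jig's board, on the stop's side; origin under its centre.
- yellow_sleeve: Bystander: yellow sanding sleeve, 26 mm diameter, 30 mm high, standing on the jig's board beside the gear housing, on the side away from the stop; origin under its centre.
- polish_tin: Bystander: dark green round tin, 78 mm diameter, 30 mm high, on the desk to the right of the blue vice; origin under its centre.
Mind the look-alikes: they are no part of the job. Of the things like the blank, leave any that is orange or pink; of the rest the smaller one is meant.

How it is judged:
By the outcome, as a careful person would: the job done as asked, in the order asked, and still so for the second after the job is handed in, with the robot touching nothing.
It also fails if it takes over 64 s, if anything falls off the work surface, if the arm or the gripper's body presses on something with over 40 N, if the wrist force passes 120 N, or if a joint passes its speed limit or range.

### The arm

A 6-joint arm with a two-finger parallel gripper is mounted at the origin on a cart in front of the work surface, level with it; the furniture and walls round the work are solid. World frame = base frame: x ahead of the robot, y to its left, z up, the work surface at z = 0. Lengths are in m, angles in rad, forces in N, time in s.
With the tool pointing down it reaches from about 0.4 to 0.825 m from the base axis. Payload 7 kg.
Tool frame: the origin (TCP) lies between the finger pads; the fingertips stand 11 mm ahead of it and the grasp point (between the pads) lies 8 mm behind it; z points along the fingers, x is the direction in which the jaws open and shut, and the axes are right-handed (so a half turn about z gives the same grasp; the last joint's range is limited). The gripper opens to 85 mm and grips with 20 to 120 N. Pads are 22 mm wide; open, the fingers measure 114 mm over their backs; the gripper's body (76 mm by 85 mm) begins 54 mm behind the grasp point. The pads swing forward as they close: fully open they stand 13 mm farther back than shut.
Start: joints at [-0.956, 0.359, 0.012, 0, -1.224, -0.288], TCP at [0.217, -0.639, 0.242] pointing down, gripper open.
Joint ranges: [-3.07, 3.07], [-1.43, 2.12], [-1.02, 1.25], [-3.03, 1.67], [-3.05, -0], [-3.03, 3.03]. Speed limits (rad/s): [2.39, 2.39, 3.01, 3.14, 3.14, 3.14].

### API

Orientations are given as a unit quaternion [w, x, y, z].
In Python, from bench import env gives the robot as it stands.
- The arm moves only by the tool carry_out, never from a script. Its arguments are lists of equal length, an entry for each row: "slide": the shift along the tool's x, y, z each as a share of 0.3 m, from -1 to 1, a list of three; "rotation": the turn, a rotation vector about the tool's x, y, z each as a share of 360 degrees, from -1 to 1, a list of three; "grip": the opening, from -1 (shut) to 1 (fully open). In form: {"slide": [[dx, dy, dz], ...], "rotation": [[rx, ry, rz], ...], "grip": [grip, ...]}. A call has 1 to 12 rows; each row is the pose to reach, as a shift and turn from the pose measured when the call began, along the tool's axes at that moment, turning the shorter way round; what a row does not reach only later rows make up. A row lasts 1/8 s, in which the tool goes at most 62.5 mm and 10.7 degrees, less where a joint would pass 70% of its speed; a pose out of reach is approached as far as the arm can. A call with a number of a shift or a turn outside -1 to 1 is refused whole. A call with a gripper value outside its range is refused whole. The fingers move at their own pace and stop on an object; "squeeze" is the grip in N (left out, the last holds). Time passes only in rows, so rows that repeat a pose let the fingers close. It gives the time, the measured TCP pose, the force and the opening at its end, in the units of the state.
- env.get_state(): the state, without advancing time (a new reading comes with each control period).
- env.camera(name): name is "side" or "top"; returns a dict with "pixels" (420x560x3 uint8, red, green, blue), "depth" (420x560 float32, m along the optical axis (not along the pixel's ray), 0 where there is no reading), "K" (3x3 intrinsics, pixels), "k1" (the pictures are not rectified: a ray, as slopes to the right and down, at radius r is drawn at 1 + k1 r^2 times it, then the intrinsics apply), "rvec" (rotation vector, rad) and "tvec" (3), from world to camera coordinates, as OpenCV has them. Camera axes: x right, y down, z forward; pixel columns grow to the right and rows downward; lengths in m; the calibration is good to about 2 mm. A picture is of the moment at which its call begins.
- env.sign_off(): hands the job in, once; it reports no verdict.
The state is a dict: "clock": time; "joints": joint angles; "qd": joint speeds; "joint_efforts": joint torques, N m; "eef_pos": TCP position; "tool_rot": TCP orientation; "force": force on the tool from outside, world axes, zero at the start; "wrist_torque": the same for the moment, N m; "opening": finger opening in m.
Only numpy, scipy, OpenCV 4.12 (cv2) and the standard library are available. Lean on these libraries where they do the work, as an engineer would, in place of code of your own. Each camera call takes 0.05 s, during which the arm holds its last target. There are 200 camera calls.

## Working session

There is one attempt and no reset: what is moved stays moved. The work goes in short steps, Python scripts to look and compute and a tool call to move; the robot and the scene stay as the last step left them, time stands still between calls to the robot, and variables do not carry over. Pictures are saved under pics/ and viewed, about 8 in all and at most 12, crops included, and the job is handed in when it is done.

Besides the shell and the picture viewer there is one more tool, called after "Emit:" by a JSON object that holds its "api" and its "payload", one argument or row to a line. carry_out: Moves the arm, as the interface text tells. Its arguments: {"type":"object","properties":{"slide":{"type":"array"},"rotation":{"type":"array"},"grip":{"type":"array"},"squeeze":{"type":"number"}},"required":["slide","rotation","grip"]}

```bash
mkdir -p pics
cat > h.py <<'E'
import numpy as np, cv2
from bench import env
from scipy.spatial.transform import Rotation as R
def cam(n):
    c=env.camera(n); c['R']=cv2.Rodrigues(np.array(c['rvec'],float))[0]; c['t']=np.array(c['tvec'],float).ravel(); return c
def ray(c,u,v):
    K=c['K']; x=np.array([(u-K[0][2])/K[0][0],(v-K[1][2])/K[1][1]]); s=x.copy()
    for _ in range(20): s=x/(1+c['k1']*(s@s))
    return c['R'].T@np.array([*s,1]), -c['R'].T@c['t']
def onz(c,u,v,z):
    d,o=ray(c,u,v); return o+d*(z-o[2])/d[2]
def dep(c,u,v):
    d,o=ray(c,u,v); return o+d*c['depth'][int(round(v)),int(round(u))]
def proj(c,p):
    q=c['R']@np.array(p)+c['t']; s=q[:2]/q[2]; s=s*(1+c['k1']*(s@s)); K=c['K']; return np.array([K[0][0]*s[0]+K[0][2],K[1][1]*s[1]+K[1][2]])
def save(c,f,box=None,k=1):
    im=c['pixels'][:,:,::-1]
    if box: im=im[box[1]:box[3],box[0]:box[2]]
    cv2.imwrite('pics/'+f,cv2.resize(im,None,fx=k,fy=k,interpolation=cv2.INTER_CUBIC))
E
python3 - <<'E'
from h import *
import pickle
for n in('top','side'):
    c=cam(n); save(c,n+'0.png'); pickle.dump(c,open(n+'0.pkl','wb')); print(n,-c['R'].T@c['t'],c['R'][2],c['K'][0][0],c['k1'])
print(env.get_state())
E
```

```text
top [0.38674415 0.00409075 1.25199696] [ 0.20832318  0.00304076 -0.97805532] 433.9188539164217 0.031305406004331626
side [1.52431066 0.78391628 0.71693505] [-0.67854125 -0.56558528 -0.4687164 ] 446.5376244254378 -0.12582975950864583
{'clock': 0.1, 'joints': array([-9.55890232e-01,  3.59324918e-01,  1.11906939e-02, -2.96725324e-04,
       -1.22406770e+00, -2.88103759e-01]), 'qd': array([ 0.00062305, -0.00137312,  0.00261977,  0.00256336,  0.00076744,
       -0.0009136 ]), 'joint_efforts': array([-2.99807252e-03, -5.84763265e+01,  2.94108081e+01,  6.95465282e+00,
       -3.20783685e-03,  2.92417013e-06]), 'eef_pos': array([ 0.21654707, -0.63891858,  0.24147073]), 'tool_rot': array([-6.18266558e-04,  5.82700217e-01,  8.12686867e-01,  3.62117093e-04]), 'force': array([ 0.02234973, -0.11566907, -0.41921825]), 'wrist_torque': array([-0.02960316, -0.03055821,  0.012059  ]), 'opening': 0.08543911700671529}
```

View pics/top0.png

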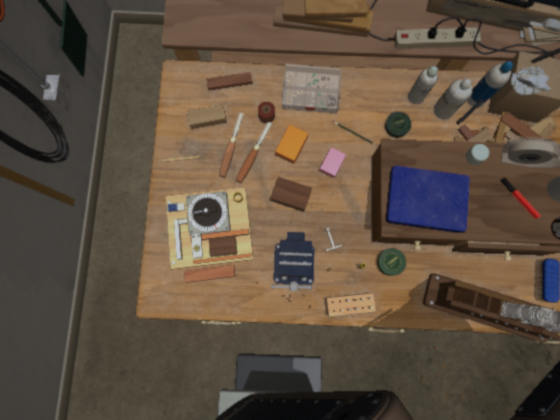

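View pics/side0.png

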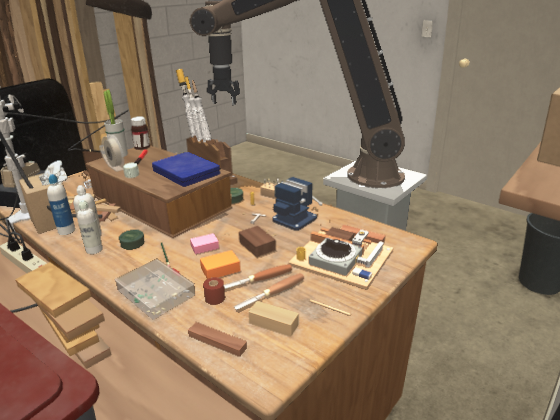

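The top view shows the jig at about (208,228): dial (208,211), a dark brown block in the channel (222,245), and the stick (209,273). Candidates for the blank are the brown block in the channel (222,245), a larger brown block (291,193), an orange one (291,143) and a pink one (333,162). The one in the channel fits, being brown and the smaller. An enlarged crop will confirm it.

Run:
```python
from h import *
import pickle
c=pickle.load(open('top0.pkl','rb')); save(c,'top_crop.png',(155,180,265,290),5.4)
c=pickle.load(open('side0.pkl','rb')); save(c,'side_crop.png',(280,215,410,295),6)
```

```text
(no output)
```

View pics/top_crop.png

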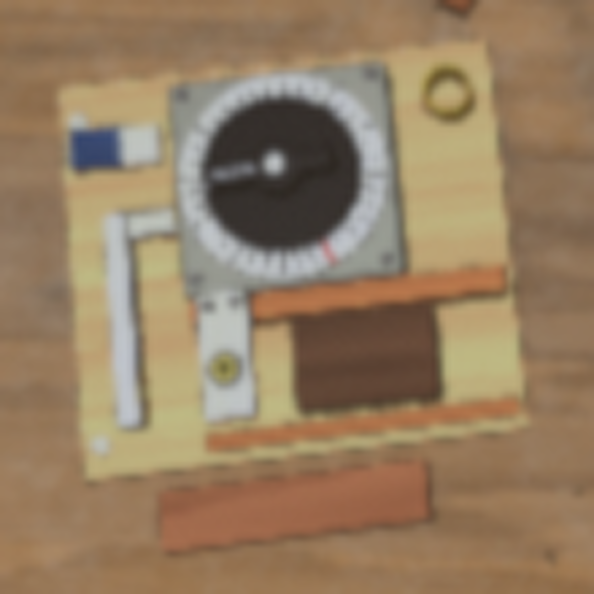

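View pics/side_crop.png

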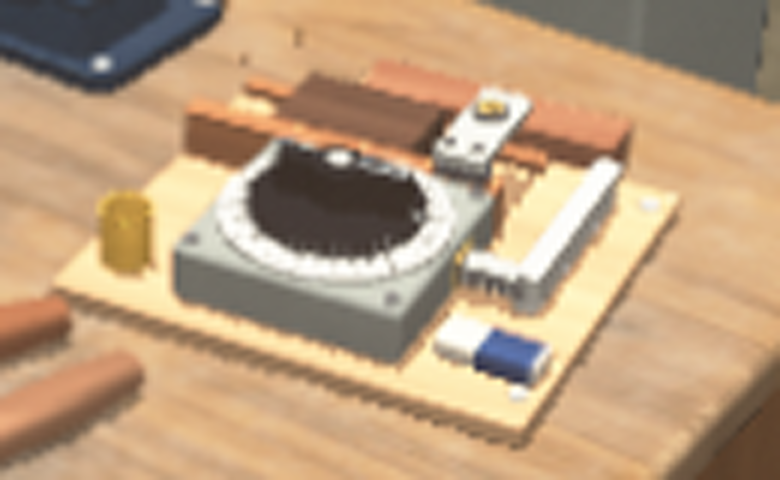

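The crops confirm it: the blank is at crop (367,358), which is top px (223,246), in the channel. The index mark points left to crop (212,175), the red line is at crop (328,252), and the stop bar is at crop (125,320). Next I'll measure these.

```bash
cat > m.py <<'E'
from h import *
def board(c):
    K=c['K']; im=c['pixels']; hsv=cv2.cvtColor(im,cv2.COLOR_RGB2HSV)
    return hsv
E
python3 - <<'E'
from h import *
import pickle
c=pickle.load(open('top0.pkl','rb'))
P=lambda a,b,z: onz(c,155+(a+.5)/5.4-.5,180+(b+.5)/5.4-.5,z)
# rigid fit of jig: board corners z=.012 and housing corners z=.042
src=[];dst=[]
for (a,b,z),(x,y) in [((60,90,.012),(171,74)),((488,42,.012),(171,-160)),((528,420,.012),(-43,-160)),((88,478,.012),(-43,74)),
   ((170,90,.042),(158,10)),((385,65,.042),(158,-106)),((408,275,.042),(42,-106)),((188,298,.042),(42,10))]:
    src.append((x/1e3,y/1e3)); dst.append(P(a,b,z)[:2])
src=np.array(src);dst=np.array(dst);m=src.mean(0);n=dst.mean(0)
H=(src-m).T@(dst-n);th=np.arctan2(H[0,1]-H[1,0],H[0,0]+H[1,1])
Rz=np.array([[np.cos(th),-np.sin(th)],[np.sin(th),np.cos(th)]]);t=n-Rz@m
print('jig',t,th,'res mm',np.round((dst-(src@Rz.T+t))*1e3,1).tolist())
J=lambda p:np.round((Rz.T@(p[:2]-t))*1e3,1)
hsv=cv2.cvtColor(c['pixels'],cv2.COLOR_RGB2HSV).astype(int);rgb=c['pixels'].astype(int)
V,U=np.mgrid[0:420,0:560]; box=(U>180)&(U<235)&(V>185)&(V<235)
dark=(box&(rgb.max(2)<75)).astype(np.uint8)
cnt=max(cv2.findContours(dark,cv2.RETR_EXTERNAL,cv2.CHAIN_APPROX_NONE)[0],key=len)
(cx,cy),r=cv2.minEnclosingCircle(cnt);e=cv2.fitEllipse(cnt);print(e,(cx,cy),r)
print('skirt centre jig',J(onz(c,*e[0],.054)),'exp 100,-48?')
sil=box&(hsv[:,:,1]<40)&(rgb.min(2)>170)
full=cv2.morphologyEx(((sil|(dark>0))).astype(np.uint8),cv2.MORPH_OPEN,np.ones((3,3),np.uint8))
cn=max(cv2.findContours(full,cv2.RETR_EXTERNAL,cv2.CHAIN_APPROX_NONE)[0],key=len);e2=cv2.fitEllipse(cn);print('collar',e2,J(onz(c,*e2[0],.046)))
red=box&(rgb[:,:,0]-rgb[:,:,1]>45)&(rgb[:,:,0]-rgb[:,:,2]>40)&(V<229)
w=(rgb[:,:,0]-rgb[:,:,1])[red]
print('red',red.sum(),U[red],V[red]); u,v=np.average(U[red],weights=w),np.average(V[red],weights=w)
print('red jig',J(onz(c,u,v,.046)))
wi=box&(np.hypot(U-cx,V-cy)<r-1)&(rgb.min(2)>85)
print('white',[(a,b,rgb[b,a].min(),J(onz(c,a,b,.054)).tolist()) for a,b in zip(U[wi],V[wi])])
for nme,a,b,z in [('blank tl',295,318,.04),('tr',438,305,.04),('br',442,402,.04),('bl',300,412,.04),('stop',107,215,.036),('stop',130,212,.036),('stop',118,428,.036),('stop',144,424,.036),('bush',225,368,.061),('stick',160,495,.022),('stick',430,460,.022),('stick',432,518,.022),('stick',165,550,.022),('fence end',505,268,.04),('lip end',524,408,.02),('sleeve',450,90,.042)]:
    p=P(a,b,z);print(nme,J(p),p.round(3))
E
```

```text
jig [0.52249954 0.25146593] 0.16146400318088092 res mm [[-0.3, -0.1], [-1.6, 0.6], [4.2, 2.1], [2.7, -0.3], [-2.5, -1.2], [-2.9, 0.5], [-0.9, -0.3], [1.2, -1.4]]
((207.27407836914062, 211.99058532714844), (25.560937881469727, 26.66655921936035), 22.99638557434082) (206.79917907714844, 211.65573120117188) 13.8982572555542
skirt centre jig [ 99.4 -48.6] exp 100,-48?
collar ((207.3851776123047, 211.99501037597656), (25.44326400756836, 26.62168312072754), 18.610275268554688) [101.2 -47.8]
red 0 [] []Traceback (most recent call last):
  File "<stdin>", line 26, in <module>
    raise ZeroDivisionError(
        "Weights sum to zero, can't be normalized")
ZeroDivisionError: Weights sum to zero, can't be normalized
```

```bash
cat > m.py <<'E'
from h import *
th=0.1615;Rz=np.array([[np.cos(th),-np.sin(th)],[np.sin(th),np.cos(th)]]);t=np.array([.5225,.2515])
J=lambda p:np.round((Rz.T@(np.array(p)[:2]-t))*1e3,1)
W=lambda x,y:Rz@(np.array([x,y])/1e3)+t
E
python3 - <<'E'
from m import *
import pickle
c=pickle.load(open('top0.pkl','rb'));rgb=c['pixels'].astype(int)
P=lambda a,b,z: onz(c,155+(a+.5)/5.4-.5,180+(b+.5)/5.4-.5,z)
V,U=np.mgrid[0:420,0:560]; d=np.hypot(U-207.3,V-212)
rr=(rgb[:,:,0]-rgb[:,:,1:].max(2)); b=(d<20)&(rr>22)&(d>12.5)
print([(u,v,rr[v,u],J(onz(c,u,v,.046)).tolist()) for u,v in zip(U[b],V[b])])
b=(d<11.5)&(rgb.min(2)>75)
print([(u,v,rgb[v,u].min(),J(onz(c,u,v,.054)).tolist()) for u,v in zip(U[b],V[b])])
for nme,a,b,z in [('blank tl',295,318,.04),('tr',438,305,.04),('br',442,402,.04),('bl',300,412,.04),('stop',107,215,.036),('stop',130,212,.036),('stop',118,428,.036),('stop',144,424,.036),('bush',225,368,.061),('stick',160,495,.022),('stick',430,460,.022),('stick',432,518,.022),('stick',165,550,.022),('fence end',505,268,.04),('lip end',524,408,.02),('sleeve',450,90,.042)]:
    p=P(a,b,z);print(nme,J(p),p.round(3))
c=pickle.load(open('side0.pkl','rb'))
Q=lambda a,b,z: onz(c,280+(a+.5)/6-.5,215+(b+.5)/6-.5,z)
for nme,a,b,z in [('boss',340,157,.074),('hous',175,250,.042),('hous',400,300,.042),('hous',500,180,.042),('bush',490,105,.061),('index?',430,210,.054),('board',520,440,.012),('board',680,200,.012)]:
    p=Q(a,b,z);print(nme,J(p),p.round(3))
E
```

```text
[(np.int64(215), np.int64(225), np.int64(36), [61.2, -65.8]), (np.int64(215), np.int64(226), np.int64(41), [58.4, -65.5]), (np.int64(215), np.int64(227), np.int64(29), [55.6, -65.3]), (np.int64(216), np.int64(227), np.int64(37), [55.2, -68.1]), (np.int64(216), np.int64(228), np.int64(29), [52.4, -67.8])]
[(np.int64(204), np.int64(208), np.int64(96), [112.0, -40.5]), (np.int64(205), np.int64(208), np.int64(124), [111.6, -43.3]), (np.int64(206), np.int64(208), np.int64(119), [111.3, -46.1]), (np.int64(207), np.int64(208), np.int64(82), [110.9, -48.9]), (np.int64(203), np.int64(209), np.int64(81), [109.4, -37.5]), (np.int64(204), np.int64(209), np.int64(137), [109.1, -40.3]), (np.int64(205), np.int64(209), np.int64(169), [108.7, -43.0]), (np.int64(206), np.int64(209), np.int64(164), [108.4, -45.8]), (np.int64(207), np.int64(209), np.int64(114), [108.1, -48.6]), (np.int64(198), np.int64(210), np.int64(77), [108.2, -23.3]), (np.int64(199), np.int64(210), np.int64(83), [107.9, -26.1]), (np.int64(200), np.int64(210), np.int64(93), [107.6, -28.9]), (np.int64(201), np.int64(210), np.int64(89)
[... 1838 characters left out ...]
 0.298 0.036]
stop [-18.8  37.1] [0.498 0.285 0.036]
bush [  1.4 -11. ] [0.526 0.241 0.061]
stick [-54.8  34.6] [0.463 0.277 0.022]
stick [ -54.1 -106.2] [0.486 0.138 0.022]
stick [ -84.  -104.2] [0.456 0.135 0.022]
stick [-83.2  34.1] [0.435 0.272 0.022]
fence end [  39.  -156.7] [0.586 0.103 0.04 ]
lip end [ -32.8 -157.6] [0.515 0.091 0.02 ]
sleeve [ 137.4 -138. ] [0.68  0.137 0.042]
boss [ 96.5 -46.5] [0.625 0.221 0.074]
hous [158.6 -99.2] [0.695 0.179 0.042]
hous [146.3   6.7] [0.666 0.282 0.042]
hous [30.3  8.7] [0.551 0.265 0.042]
bush [ -2.7 -10.9] [0.522 0.24  0.061]
index? [88.8 -3.7] [0.611 0.262 0.054]
board [178.2  78.2] [0.686 0.357 0.012]
board [-41.2  77.8] [0.469 0.322 0.012]
```

```bash
cat >> m.py <<'E'
def to(x,y,z,yawdeg,n=3):
    """slide & rotation shares from the present pose to a tool-down pose with tool x at yaw"""
    s=env.get_state(); q=s['tool_rot']; Rc=R.from_quat([q[1],q[2],q[3],q[0]])
    a=np.radians(yawdeg); X=np.array([np.cos(a),np.sin(a),0]); Z=np.array([0,0,-1.]); Rt=R.from_matrix(np.column_stack([X,np.cross(Z,X),Z]))
    return np.round(Rc.inv().apply(np.array([x,y,z])-s['eef_pos'])/.3,n).tolist(), np.round((Rc.inv()*Rt).as_rotvec()/2/np.pi,n).tolist()
AX=W(100,-48)
def dialpose(idx,rho=27,lat=21):
    """tool centre beside the index arm, clockwise side, for index at psi deg (CCW from jig -x)"""
    a=np.pi+th+np.radians(idx); e=np.array([np.cos(a),np.sin(a)]); l=np.array([e[1],-e[0]])
    return AX+(rho*e+lat*l)/1e3, np.degrees(a)+90
def say():
    s=env.get_state(); q=s['tool_rot']; M=R.from_quat([q[1],q[2],q[3],q[0]]).as_matrix()
    print('t',round(s['clock'],2),'pos',s['eef_pos'].round(4),'yaw',np.degrees(np.arctan2(M[1,0],M[0,0])).round(1),'F',s['force'].round(2),'Tq',s['wrist_torque'].round(2),'op',round(s['opening'],4),'j',s['joints'].round(2))
E
python3 - <<'E'
from m import *
say(); p,y=dialpose(-86,27,32); print(AX,p,y)
for k in (.3,.6): 
    q=np.array([.2165,-.639])*(1-k)+p*k; print(k,q,to(*q,.27,108.7+k*(y-108.7)))
print(to(*p,.12,y))
E
```

```text
t 0.1 pos [ 0.2165 -0.6389  0.2415] yaw 108.7 F [ 0.02 -0.12 -0.42] Tq [-0.03 -0.03  0.01] op 0.0854 j [-0.96  0.36  0.01 -0.   -1.22 -0.29]
[0.62891707 0.2202045 ] [0.65387487 0.25382158] 193.25326839136278
0.3 [ 0.34771246 -0.37115353] ([0.705, 0.701, -0.094], [0.0, -0.0, -0.07])
0.6 [ 0.47892492 -0.10330705] ([1.41, 1.401, -0.093], [0.0, -0.0, -0.141])
([2.35, 2.336, 0.408], [0.0, -0.0, -0.235])
```

Emit:
{"api": "carry_out", "payload": {
  "slide": [
    [0.95,0.95,-0.1],
    [0.95,0.95,-0.1],
    [0.95,0.95,-0.1],
    [0.95,0.95,-0.1],
    [0.95,0.95,-0.1],
    [0.95,0.95,-0.1],
    [0.95,0.95,-0.1],
    [0.95,0.95,-0.1]
  ],
  "rotation": [
    [0,0,-0.09],
    [0,0,-0.09],
    [0,0,-0.09],
    [0,0,-0.09],
    [0,0,-0.09],
    [0,0,-0.09],
    [0,0,-0.09],
    [0,0,-0.09]
  ],
  "grip": [-1,-1,-1,-1,-1,-1,-1,-1]
}}

```text
clock: 1.1
eef_pos: [0.3958, -0.2759, 0.2721]
tool_rot: [-0.0, 0.331, 0.944, 0.001]
force: [-0.8, -0.9, 0.1]
opening: -0.0002
```

Run:
```python
from m import *
say(); p,y=dialpose(-86,27,32); print(to(*p,.17,y))
```

```text
t 1.1 pos [ 0.3958 -0.2759  0.2721] yaw 141.3 F [-0.81 -0.86  0.08] Tq [-0.   -0.04  0.03] op -0.0002 j [-0.2   0.02 -0.35 -0.   -1.21 -0.47]
([0.432, 1.916, 0.343], [0.0, -0.0, -0.144])
```

Emit:
{"api": "carry_out", "payload": {
  "slide": [
    [0.22,0.98,0],
    [0.22,0.98,0],
    [0.22,0.98,0],
    [0.22,0.98,0],
    [0.22,0.98,0],
    [0.22,0.98,0]
  ],
  "rotation": [
    [0,0,-0.08],
    [0,0,-0.08],
    [0,0,-0.08],
    [0,0,-0.08],
    [0,0,-0.08],
    [0,0,-0.08]
  ],
  "grip": [-1,-1,-1,-1,-1,-1]
}}

```text
clock: 1.85
eef_pos: [0.5292, -0.0031, 0.2714]
tool_rot: [-0.001, 0.085, 0.996, 0.0]
force: [-0.1, -0.6, -0.5]
opening: -0.0001
```

Run:
```python
from m import *
say(); p,y=dialpose(-86,27,32); print(to(*p,.14,y))
```

```text
t 1.85 pos [ 0.5292 -0.0031  0.2714] yaw 170.3 F [-0.14 -0.63 -0.46] Tq [-0.06  0.02 -0.04] op -0.0001 j [ 0.36  0.1  -0.26 -0.   -1.21 -0.53]
([-0.266, 0.914, 0.438], [0.0, -0.0, -0.064])
```

Emit:
{"api": "carry_out", "payload": {
  "slide": [
    [-0.266,0.914,0.0],
    [-0.266,0.914,0.2],
    [-0.266,0.914,0.438],
    [-0.266,0.914,0.438],
    [-0.266,0.914,0.438],
    [-0.266,0.914,0.438],
    [-0.266,0.914,0.438],
    [-0.266,0.914,0.438]
  ],
  "rotation": [
    [0,0,-0.064],
    [0,0,-0.064],
    [0,0,-0.064],
    [0,0,-0.064],
    [0,0,-0.064],
    [0,0,-0.064],
    [0,0,-0.064],
    [0,0,-0.064]
  ],
  "grip": [-1,-1,-1,-1,-1,-1,-1,-1]
}}

```text
clock: 2.85
eef_pos: [0.6543, 0.2524, 0.1415]
tool_rot: [-0.0, -0.115, 0.993, 0.001]
force: [-0.5, -0.6, 0.2]
opening: -0.0
```

Run:
```python
from m import *
say(); p,y=dialpose(-86,27,32); print(p,to(*p,.09,y))
c=cam('side'); u=proj(c,[*env.get_state()['eef_pos'][:2],.12]); print(u, [proj(c,[*env.get_state()['eef_pos'][:2],env.get_state()['eef_pos'][2]-d]).round(1).tolist() for d in(0,.011,.024)])
save(c,'side1.png',(270,150,410,290),5)
```

```text
t 2.85 pos [0.6543 0.2524 0.1415] yaw -166.8 F [-0.51 -0.58  0.22] Tq [-0.03  0.    0.  ] op -0.0 j [ 0.64  0.47 -0.05 -0.   -1.05 -0.41]
[0.65387487 0.25382158] ([0.0, 0.005, 0.172], [0.0, 0.0, -0.0])
[340.83733841 234.18357977] [[341.2, 226.9], [341.0, 230.6], [340.8, 234.9]]
```

View pics/side1.png

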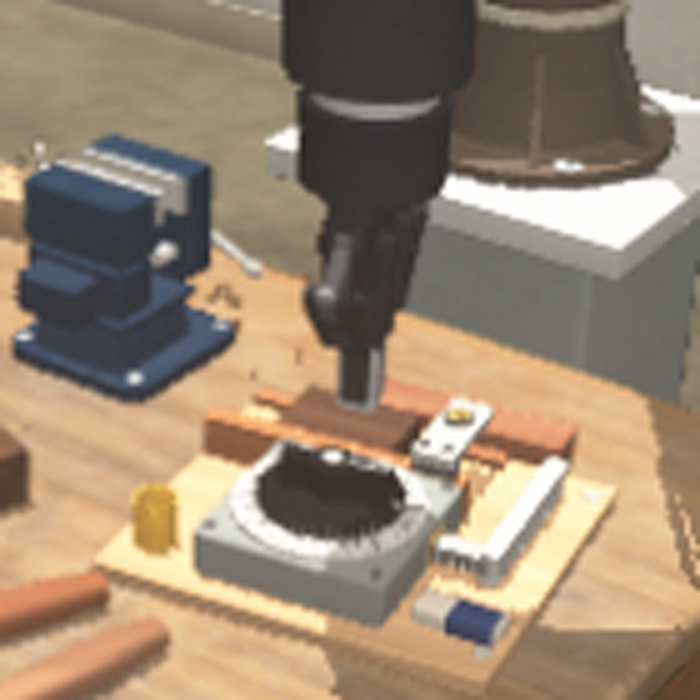

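The fingertip shows at crop (357,408), px (341,231), about 11 mm ahead of the TCP as specified and clear of the dial. I'll lower it beside the bar.

Emit:
{"api": "carry_out", "payload": {
  "slide": [
    [0,0.005,0.12],
    [0,0.005,0.18],
    [0,0.005,0.22],
    [0,0.005,0.232],
    [0,0.005,0.232],
    [0,0.005,0.232]
  ],
  "rotation": [
    [0,0,0],
    [0,0,0],
    [0,0,0],
    [0,0,0],
    [0,0,0],
    [0,0,0]
  ],
  "grip": [-1,-1,-1,-1,-1,-1]
}}

```text
clock: 3.65
eef_pos: [0.6545, 0.2545, 0.0731]
tool_rot: [0.001, -0.115, 0.993, 0.001]
force: [1.0, -0.4, 0.7]
opening: 0.0001
```

Run:
```python
from m import *
say()
for lat in (28,24,21,18):
    p,y=dialpose(-86,27,lat); print(lat,to(*p,.072,y))
```

```text
t 3.65 pos [0.6545 0.2545 0.0731] yaw -166.7 F [ 0.98 -0.41  0.65] Tq [0.04 0.03 0.03] op 0.0001 j [ 0.65  0.53 -0.12 -0.   -0.92 -0.41]
28 ([0.016, -0.002, 0.004], [0.0, 0.0, -0.0])
24 ([0.029, -0.002, 0.004], [0.0, 0.0, -0.0])
21 ([0.039, -0.002, 0.004], [0.0, 0.0, -0.0])
18 ([0.049, -0.002, 0.004], [0.0, 0.0, -0.0])
```

Emit:
{"api": "carry_out", "payload": {
  "slide": [
    [0.012,0,0.004],
    [0.024,0,0.004],
    [0.03,0,0.004],
    [0.034,0,0.004]
  ],
  "rotation": [
    [0,0,0],
    [0,0,0],
    [0,0,0],
    [0,0,0]
  ],
  "grip": [-1,-1,-1,-1]
}}

```text
clock: 4.15
eef_pos: [0.6444, 0.2521, 0.072]
tool_rot: [0.001, -0.115, 0.993, 0.001]
force: [-0.0, 0.5, -0.0]
opening: 0.0001
```

Run:
```python
from m import *
say()
for lat in (18,15):
    p,y=dialpose(-86,27,lat); print(lat,to(*p,.072,y))
```

```text
t 4.15 pos [0.6444 0.2521 0.072 ] yaw -166.7 F [-0.01  0.53 -0.01] Tq [0.02 0.08 0.01] op 0.0001 j [ 0.65  0.52 -0.14 -0.   -0.9  -0.42]
18 ([0.015, -0.002, 0.0], [0.0, 0.0, 0.0])
15 ([0.025, -0.002, 0.0], [0.0, 0.0, 0.0])
```

Emit:
{"api": "carry_out", "payload": {
  "slide": [
    [0.006,0,0],
    [0.012,0,0],
    [0.018,0,0],
    [0.024,0,0]
  ],
  "rotation": [
    [0,0,0],
    [0,0,0],
    [0,0,0],
    [0,0,0]
  ],
  "grip": [-1,-1,-1,-1]
}}

```text
clock: 4.65
eef_pos: [0.6394, 0.2516, 0.0725]
tool_rot: [0.003, -0.116, 0.993, 0.002]
force: [8.0, 3.1, -4.3]
opening: 0.0005
```

Run:
```python
from m import *
say()
p,y=dialpose(-86,27,15); print(to(*p,.072,y))
```

```text
t 4.65 pos [0.6394 0.2516 0.0725] yaw -166.7 F [ 7.95  3.05 -4.25] Tq [ 1.01 -2.63  0.  ] op 0.0005 j [ 0.66  0.51 -0.16 -0.   -0.89 -0.43]
([0.008, -0.004, 0.001], [0.001, 0.001, 0.0])
```

```bash
cat >> m.py <<'E'
def arc(a0,a1,n,lat=16,rho=27,z=.0725):
    S=[];Q=[]
    for a in np.linspace(a0,a1,n+1)[1:]:
        p,y=dialpose(a,rho,lat); s,q=to(*p,z,y); S.append(s);Q.append([round(x,3)+0 for x in q])
    print(S);print(Q)
E
python3 - <<'E'
from m import *
arc(-86,-26,12)
E
```

```text
[[0.013, 0.0, -0.0], [0.021, 0.004, -0.0], [0.03, 0.007, -0.0], [0.039, 0.009, -0.0], [0.048, 0.01, -0.0], [0.057, 0.011, -0.0], [0.066, 0.01, -0.001], [0.075, 0.009, -0.001], [0.084, 0.007, -0.001], [0.093, 0.005, -0.001], [0.101, 0.001, -0.001], [0.109, -0.003, -0.001]]
[[0.001, 0.001, -0.014], [0.0, 0.001, -0.028], [0.0, 0.001, -0.042], [0.0, 0.001, -0.055], [0.0, 0.001, -0.069], [0.0, 0.001, -0.083], [0.0, 0.001, -0.097], [0.0, 0.001, -0.111], [0.0, 0.001, -0.125], [0.0, 0.001, -0.139], [0.0, 0.001, -0.153], [0.0, 0.001, -0.167]]
```

Emit:
{"api": "carry_out", "payload": {
  "slide": [
    [0.013,0.0,0],
    [0.021,0.004,0],
    [0.03,0.007,0],
    [0.039,0.009,0],
    [0.048,0.01,0],
    [0.057,0.011,0],
    [0.066,0.01,0],
    [0.075,0.009,0],
    [0.084,0.007,0],
    [0.093,0.005,0],
    [0.101,0.001,0],
    [0.109,-0.003,0]
  ],
  "rotation": [
    [0,0,-0.014],
    [0,0,-0.028],
    [0,0,-0.042],
    [0,0,-0.055],
    [0,0,-0.069],
    [0,0,-0.083],
    [0,0,-0.097],
    [0,0,-0.111],
    [0,0,-0.125],
    [0,0,-0.139],
    [0,0,-0.153],
    [0,0,-0.167]
  ],
  "grip": [-1,-1,-1,-1,-1,-1,-1,-1,-1,-1,-1,-1]
}}

```text
clock: 6.15
eef_pos: [0.609, 0.2455, 0.0727]
tool_rot: [0.006, -0.599, 0.801, 0.001]
force: [3.1, 7.6, -1.4]
opening: 0.0001
```

Run:
```python
from m import *
say(); c=cam('top'); save(c,'top1.png',(175,180,245,250),8)
e,y=dialpose(-26,27,16); print(e,y)
arc(-26,4,6)
```

```text
t 6.15 pos [0.609  0.2455 0.0727] yaw -106.4 F [ 3.12  7.59 -1.42] Tq [ 2.63 -0.71  0.05] op 0.0001 j [ 0.68  0.47 -0.24 -0.   -0.85  0.61]
[0.60767246 0.24330573] 253.25326839136278
[[0.015, 0.006, 0.001], [0.024, 0.01, 0.0], [0.032, 0.012, 0.0], [0.041, 0.015, 0.0], [0.05, 0.016, 0.0], [0.059, 0.017, 0.0]]
[[-0.001, 0.002, -0.012], [-0.001, 0.002, -0.026], [-0.001, 0.001, -0.04], [-0.001, 0.001, -0.054], [-0.001, 0.001, -0.068], [-0.001, 0.001, -0.082]]
```

View pics/top1.png

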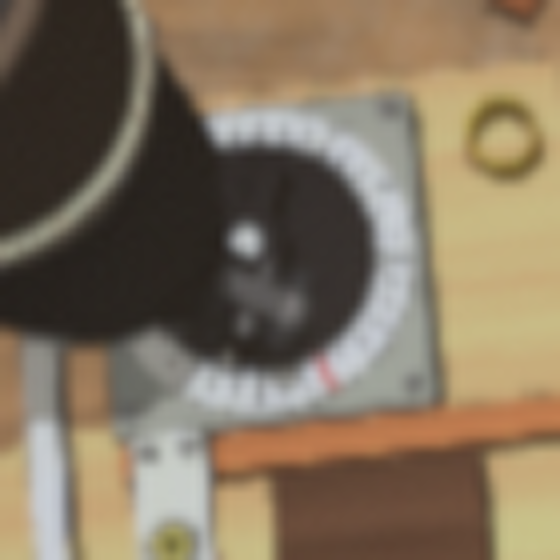

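The dial has turned. The index shows at the rim at crop (228,355), px (203,224), psi about -25°. The red line is at crop (328,373), psi about +23°. I'll carry on pushing.

Emit:
{"api": "carry_out", "payload": {
  "slide": [
    [0.015,0.006,0],
    [0.024,0.01,0],
    [0.032,0.012,0],
    [0.041,0.015,0],
    [0.05,0.016,0],
    [0.059,0.017,0],
    [0.067,0.017,0],
    [0.067,0.017,0]
  ],
  "rotation": [
    [0,0,-0.012],
    [0,0,-0.026],
    [0,0,-0.04],
    [0,0,-0.054],
    [0,0,-0.068],
    [0,0,-0.082],
    [0,0,-0.095],
    [0,0,-0.095]
  ],
  "grip": [-1,-1,-1,-1,-1,-1,-1,-1]
}}

```text
clock: 7.2
eef_pos: [0.5988, 0.2292, 0.0728]
tool_rot: [-0.007, 0.81, -0.587, 0.001]
force: [0.6, 7.0, -1.7]
opening: 0.0001
```

```bash
cat > look.py <<'E'
from m import *
import sys
say(); c=cam('top'); save(c,sys.argv[1],(190,195,230,235),14)
rgb=c['pixels'].astype(int); V,U=np.mgrid[0:420,0:560]; d=np.hypot(U-207.3,V-212)
def psi(u,v,z):
    r=J(onz(c,u,v,z))-[100,-48]; return [round(float(np.degrees(np.arctan2(-r[1],-r[0]))),1),round(float(np.hypot(*r)),1)]
rr=(rgb[:,:,0]-rgb[:,:,1:].max(2)); b=(d<20)&(rr>18)&(d>12.5)&(V<229)
print('red',[(int(u),int(v),int(rr[v,u]),psi(u,v,.046)) for u,v in zip(U[b],V[b])],psi(np.average(U[b],weights=rr[b]),np.average(V[b],weights=rr[b]),.046) if b.any() else '')
b=(d<13.2)&(V>212)&(rgb.min(2)>70)
print('wh',[(int(u),int(v),int(rgb[v,u].min()),psi(u,v,.054),psi(u,v,.074)) for u,v in zip(U[b],V[b])])
E
python3 look.py top2.png
python3 - <<'E'
from m import *
p=env.get_state()['eef_pos'][:2]-AX
for a in (0,3,6,9,12):
    e=np.array(dialpose(a,1,0)[0]-AX)*1e3; print(a,'rho',p@e*1e3,'lat',(p@[e[1],-e[0]])*1e3)
E
```

```text
t 7.2 pos [0.5988 0.2292 0.0728] yaw -71.8 F [ 0.62  7.   -1.71] Tq [ 2.34 -0.1   0.1 ] op 0.0001 j [ 0.67  0.45 -0.28 -0.   -0.83  1.22]
red [(215, 225, 37, [24.6, 42.7]), (215, 226, 43, [22.8, 45.1]), (216, 226, 20, [25.8, 46.6]), (215, 227, 31, [21.3, 47.7]), (216, 227, 39, [24.2, 49.1]), (216, 228, 31, [22.6, 51.6])] [23.5, 47.0]
wh [(214, 213, 71, [73.1, 20.0], [64.6, 24.0]), (214, 214, 84, [65.3, 20.8], [58.6, 25.2]), (214, 215, 82, [58.3, 21.9], [53.1, 26.5]), (211, 223, 90, [14.0, 34.3], [16.4, 38.9]), (212, 223, 82, [18.1, 35.4], [20.2, 40.1]), (211, 224, 97, [12.5, 37.0], [15.1, 41.5]), (212, 224, 104, [16.5, 38.1], [18.5, 42.6]), (209, 225, 71, [3.3, 38.4], [6.9, 42.5])]
0 rho 28.27599763196854 lat 13.75164705987134
3 rho 27.51754076114126 lat 15.212652280300336
6 rho 26.68366022380827 lat 16.631960678248717
9 rho 25.776641628559716 lat 18.00568202805042
12 rho 24.798971050317466 lat 19.330051054972927
```

View pics/top2.png

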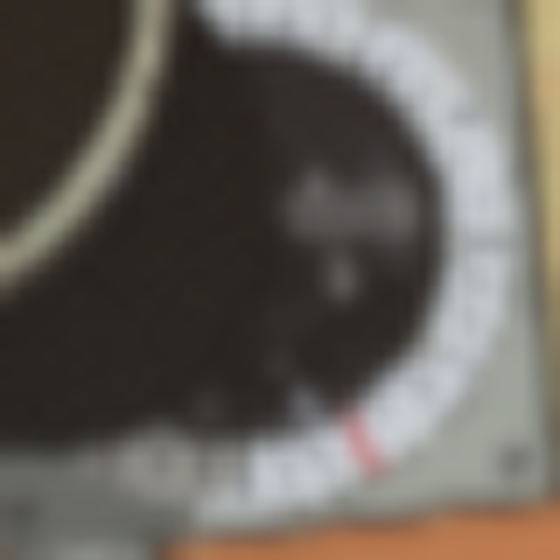

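The white mark near crop (305,400) reads psi about 15°, while the finger pose suggests about 8°. I'll back off for an unobstructed look.

Emit:
{"api": "carry_out", "payload": {
  "slide": [
    [-0.04,0,0],
    [-0.05,0,-0.05],
    [-0.06,0,-0.2],
    [-0.25,-0.1,-0.25],
    [-0.45,-0.2,-0.25],
    [-0.45,-0.2,-0.25],
    [-0.45,-0.2,-0.25]
  ],
  "rotation": [
    [0,0,0],
    [0,0,0],
    [0,0,0],
    [0,0,0],
    [0,0,0],
    [0,0,0],
    [0,0,0]
  ],
  "grip": [-1,-1,-1,-1,-1,-1,-1]
}}

```text
clock: 8.12
eef_pos: [0.6127, 0.3758, 0.1497]
tool_rot: [-0.007, 0.81, -0.587, 0.001]
force: [-0.3, -0.7, -0.3]
opening: 0.0003
```

```bash
python3 look.py top3.png
```

```text
t 8.12 pos [0.6127 0.3758 0.1497] yaw -71.8 F [-0.33 -0.68 -0.27] Tq [-0.1   0.09  0.  ] op 0.0003 j [ 0.82  0.48 -0.01  0.   -1.06  1.07]
red [(202, 193, 21, [-169.7, 59.3]), (203, 193, 19, [-172.3, 58.5]), (215, 225, 36, [24.6, 42.7]), (215, 226, 41, [22.8, 45.1]), (216, 226, 20, [25.8, 46.6]), (215, 227, 29, [21.3, 47.7]), (216, 227, 37, [24.2, 49.1]), (216, 228, 29, [22.6, 51.6])] [28.3, 29.3]
wh [(207, 213, 80, [-6.7, 3.4], [17.6, 8.3]), (207, 214, 93, [-5.4, 6.3], [12.0, 11.0]), (208, 214, 74, [18.4, 7.0], [24.2, 12.2]), (207, 215, 98, [-5.6, 9.1], [8.8, 13.8]), (208, 215, 90, [11.3, 9.7], [19.1, 14.7]), (207, 216, 100, [-5.2, 12.1], [6.3, 16.5]), (208, 216, 119, [7.9, 12.4], [15.4, 17.3]), (209, 216, 83, [19.5, 13.5], [23.2, 18.5]), (207, 217, 91, [-5.4, 15.0], [4.8, 19.3]), (208, 217, 130, [5.3, 15.3], [12.4, 20.0]), (209, 217, 100, [15.2, 16.1], [19.5, 21.0]), (208, 218, 105, [3.8, 18.0], [10.4, 22.7]), (209, 218, 102, [12.3, 18.8], [16.7, 23.7]), (219, 218, 83, [55.6, 38.6], [52.7, 42.9]), (208, 219, 77, [2.5, 20.9], [8.6, 25.4]), (209, 219, 96, [9.9, 21.5], [14.5, 26.3]), (209, 220, 94, [8.3, 24.4], [12.6, 29.0]), (210, 220, 74, [14.3, 25.2], [17.5, 30.0]), (209, 221, 83, [6.8, 27.1], [11.1, 31.6]), (211, 223, 88, [14.0, 34.3], [16.4, 38.9]), (212, 223, 81, [18.1, 35.4], [20.2, 40.1]), (211, 224, 94, [12.5, 37.0], [15.1, 41.5]), (212, 224, 100, [16.5, 38.1], [18.5, 42.6])]
```

View pics/top3.png

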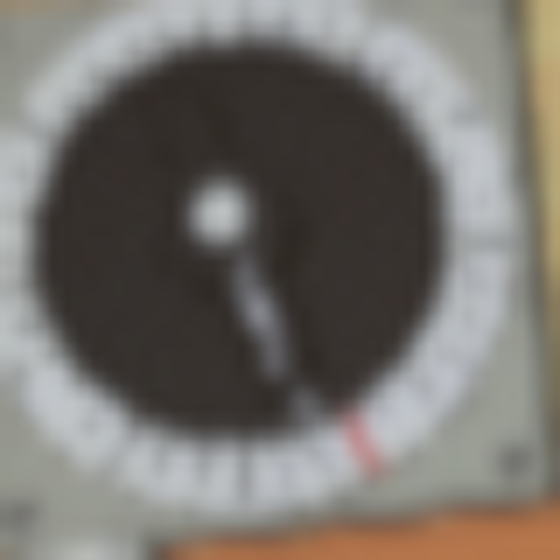

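Unobstructed view: the bar's white line runs from crop (235,250) to (280,375), and the rim mark is at (308,405), so psi is about 15°. The red line at (363,442) is at 23.5°, which leaves about 8.5°. I'll go back in and nudge it.

Run:
```python
from m import *
for z in(.15,.0725):
    p,y=dialpose(9,26,33); print(to(*p,z,y))
p,y=dialpose(9,26,22); print(to(*p,z,y))
c=cam('top');print(J(onz(c,205.07,209.8,.074)),J(onz(c,205.07,209.8,.076)))
```

```text
([0.397, 0.196, -0.006], [-0.002, 0.001, -0.0])
([0.399, 0.199, 0.252], [-0.002, 0.001, -0.0])
([0.435, 0.199, 0.252], [-0.002, 0.001, -0.0])
[101.7 -46. ] [101.3 -46.3]
```

Emit:
{"api": "carry_out", "payload": {
  "slide": [
    [0.2,0.1,0],
    [0.399,0.198,0],
    [0.399,0.198,0],
    [0.399,0.199,0.12],
    [0.399,0.199,0.22],
    [0.399,0.199,0.252],
    [0.41,0.199,0.252],
    [0.425,0.199,0.252],
    [0.435,0.199,0.252]
  ],
  "rotation": [
    [-0.002,0.001,0],
    [-0.002,0.001,0],
    [-0.002,0.001,0],
    [-0.002,0.001,0],
    [-0.002,0.001,0],
    [-0.002,0.001,0],
    [-0.002,0.001,0],
    [-0.002,0.001,0],
    [-0.002,0.001,0]
  ],
  "grip": [-1,-1,-1,-1,-1,-1,-1,-1,-1]
}}

```text
clock: 9.35
eef_pos: [0.598, 0.2326, 0.0738]
tool_rot: [-0.001, 0.809, -0.587, 0.0]
force: [0.5, 0.1, -0.0]
opening: 0.0001
```

Run:
```python
from m import *
say()
for a,l in((9,19),(9,16),(12,16),(14.5,16),(16.5,16),(17.5,16)):
    p,y=dialpose(a,27,l); print(a,l,to(*p,.0725,y))
```

```text
t 9.35 pos [0.598  0.2326 0.0738] yaw -71.9 F [ 0.46  0.06 -0.03] Tq [ 0.01  0.01 -0.03] op 0.0001 j [ 0.67  0.45 -0.27 -0.   -0.85  1.21]
9 19 ([0.008, 0.005, 0.004], [-0.0, 0.0, -0.0])
9 16 ([0.018, 0.005, 0.004], [-0.0, 0.0, -0.0])
12 16 ([0.023, 0.008, 0.004], [-0.0, 0.0, -0.009])
14.5 16 ([0.027, 0.01, 0.004], [-0.0, 0.0, -0.016])
16.5 16 ([0.03, 0.011, 0.004], [-0.0, 0.0, -0.021])
17.5 16 ([0.032, 0.012, 0.004], [-0.0, 0.0, -0.024])
```

Emit:
{"api": "carry_out", "payload": {
  "slide": [
    [0.008,0.005,0.004],
    [0.018,0.005,0.004],
    [0.023,0.008,0.004],
    [0.027,0.01,0.004],
    [0.03,0.011,0.004],
    [0.03,0.011,0.004]
  ],
  "rotation": [
    [0,0,0],
    [0,0,0],
    [0,0,-0.009],
    [0,0,-0.016],
    [0,0,-0.021],
    [0,0,-0.021]
  ],
  "grip": [-1,-1,-1,-1,-1,-1]
}}

```text
clock: 10.1
eef_pos: [0.5975, 0.2243, 0.0731]
tool_rot: [-0.002, 0.847, -0.532, 0.0]
force: [-4.1, 5.8, 2.3]
opening: 0.0001
```

```bash
python3 look.py top4.png
```

```text
t 10.1 pos [0.5975 0.2243 0.0731] yaw -64.3 F [-4.12  5.82  2.34] Tq [1.96 1.29 0.06] op 0.0001 j [ 0.66  0.45 -0.27 -0.   -0.85  1.36]
red [(215, 225, 37, [24.6, 42.7]), (215, 226, 43, [22.8, 45.1]), (216, 226, 21, [25.8, 46.6]), (215, 227, 30, [21.3, 47.7]), (216, 227, 38, [24.2, 49.1]), (216, 228, 31, [22.6, 51.6])] [23.5, 47.0]
wh [(215, 213, 79, [74.2, 22.8], [66.6, 26.7]), (216, 213, 74, [75.3, 25.5], [68.0, 29.3]), (213, 222, 86, [24.4, 34.1], [25.4, 39.0]), (212, 223, 76, [18.1, 35.4], [20.2, 40.1]), (213, 223, 111, [22.1, 36.7], [23.5, 41.4]), (214, 223, 91, [25.8, 38.1], [26.6, 42.8]), (212, 224, 83, [16.5, 38.1], [18.5, 42.6])]
```

Run:
```python
from m import *
for a in (16.5,17.6):
    p,y=dialpose(a,27,16); print(a,to(*p,.0725,y,4))
```

```text
16.5 ([0.0044, 0.0016, 0.0019], [-0.0005, 0.0003, -0.0002])
17.6 ([0.0061, 0.0026, 0.0019], [-0.0005, 0.0003, -0.0033])
```

Emit:
{"api": "carry_out", "payload": {
  "slide": [
    [0.006,0.0025,0.002],
    [0.006,0.0025,0.002],
    [-0.04,0,0],
    [-0.05,0,-0.05],
    [-0.06,0,-0.2],
    [-0.25,-0.15,-0.25],
    [-0.45,-0.3,-0.25],
    [-0.45,-0.3,-0.25],
    [-0.45,-0.3,-0.25]
  ],
  "rotation": [
    [0,0,-0.0033],
    [0,0,-0.0033],
    [0,0,0],
    [0,0,0],
    [0,0,0],
    [0,0,0],
    [0,0,0],
    [0,0,0],
    [0,0,0]
  ],
  "grip": [-1,-1,-1,-1,-1,-1,-1,-1,-1]
}}

```text
clock: 11.28
eef_pos: [0.6202, 0.3863, 0.1491]
tool_rot: [-0.002, 0.847, -0.531, 0.0]
force: [0.4, -0.1, 0.0]
opening: -0.0
```

```bash
python3 look.py top5.png
python3 - <<'E'
from m import *
c=cam('top'); g=c['pixels'].astype(float); 
# polar profiles: whiteness on the skirt / bar top, redness on the collar, about the axis
C=np.array(W(100,-48)); C=W(100.3,-47.7)
def prof(rs,z,f):
    A=np.arange(8,40,.5); o=[]
    for a in A:
        s=0
        for r in rs:
            b=np.pi+th+np.radians(a); u,v=proj(c,[C[0]+r*np.cos(b)/1e3,C[1]+r*np.sin(b)/1e3,z])
            s+=f(cv2.getRectSubPix(g.astype(np.float32),(1,1),(float(u),float(v)))[0,0])
        o.append(s)
    o=np.array(o)-np.percentile(o,30); o[o<.4*o.max()]=0; return (A@o)/o.sum(), A[o.argmax()]
print('red',prof(np.arange(44,54),.046,lambda p:p[0]-p[1:].mean()))
print('rim mark',prof(np.arange(37,41.5,.5),.054,lambda p:p.min()))
print('bar mark',prof(np.arange(14,34),.074,lambda p:p.min()))
E
```

```text
t 11.28 pos [0.6202 0.3863 0.1491] yaw -64.2 F [ 0.39 -0.15  0.03] Tq [-0.05  0.07  0.04] op -0.0 j [ 0.82  0.51  0.03 -0.   -1.09  1.2 ]
red [(202, 193, 21, [-169.7, 59.3]), (215, 225, 35, [24.6, 42.7]), (215, 226, 41, [22.8, 45.1]), (216, 226, 20, [25.8, 46.6]), (215, 227, 29, [21.3, 47.7]), (216, 227, 38, [24.2, 49.1]), (216, 228, 30, [22.6, 51.6])] [25.4, 36.9]
wh [(206, 213, 73, [-45.9, 4.5], [-1.5, 7.6]), (207, 213, 97, [-6.7, 3.4], [17.6, 8.3]), (208, 213, 84, [32.3, 4.5], [32.6, 9.8]), (207, 214, 94, [-5.4, 6.3], [12.0, 11.0]), (208, 214, 99, [18.4, 7.0], [24.2, 12.2]), (209, 214, 85, [35.5, 8.6], [34.4, 13.8]), (207, 215, 71, [-5.6, 9.1], [8.8, 13.8]), (208, 215, 98, [11.3, 9.7], [19.1, 14.7]), (209, 215, 108, [25.6, 10.9], [27.8, 16.1]), (210, 215, 76, [36.3, 12.7], [35.2, 17.9]), (208, 216, 82, [7.9, 12.4], [15.4, 17.3]), (209, 216, 115, [19.5, 13.5], [23.2, 18.5]), (210, 216, 97, [29.0, 14.9], [29.9, 20.1]), (209, 217, 106, [15.2, 16.1], [19.5, 21.0]), (210, 217, 120, [23.8, 17.4], [25.9, 22.5]), (211, 217, 84, [31.2, 18.9], [31.4, 24.0]), (209, 218, 92, [12.3, 18.8], [16.7, 23.7]), (210, 218, 129, [19.7, 19.9], [22.4, 24.9]), (211, 218, 101, [26.4, 21.3], [27.8, 26.3]), (219, 218, 74, [55.6, 38.6], [52.7, 42.9]), (210, 219, 104, [16.7, 22.6], [19.8, 27.4]), (211, 219, 101, [23.0, 23.8], [24.7, 28.7]), (212, 219, 71, [28.3, 25.3], [29.0, 30.3]), (211, 220, 86, [19.9, 26.4], [22.2, 31.2]), (213, 222, 86, [24.4, 34.1], [25.4, 39.0]), (214, 222, 81, [28.1, 35.7], [28.8, 40.5]), (213, 223, 92, [22.1, 36.7], [23.5, 41.4]), (214, 223, 102, [25.8, 38.1], [26.6, 42.8]), (212, 224, 75, [16.5, 38.1], [18.5, 42.6])]
red (np.float64(23.66147114638909), np.float64(23.5))
rim mark (np.float64(24.33928882917814), np.float64(25.0))
bar mark (np.float64(24.166665821426747), np.float64(24.0))
```

View pics/top5.png

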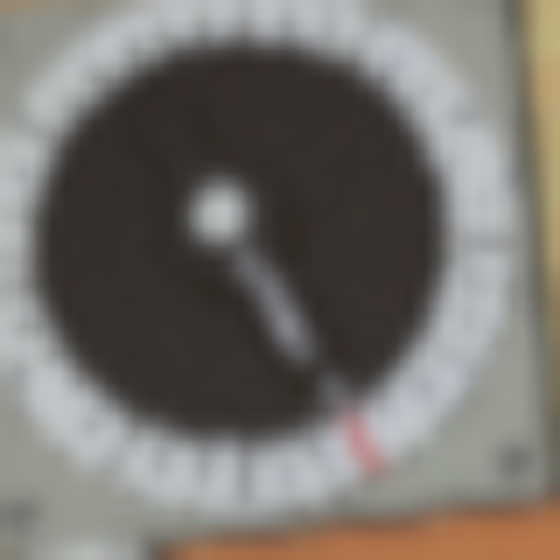

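Aligned to within about 1°: red is at 23.7°, and the mark reads 24.2–24.3°, running at crop (343,400) into the red at (358,430). Next, the tool goes behind the blank.

Run:
```python
from m import *
c=cam('top');g=c['pixels'].astype(float)
def prof(z,xs,ys):
    return [[int(g[int(round(q[1])),int(round(q[0]))].mean()) for q in [proj(c,[*W(x,y),z]) for x in xs]] for y in ys]
ys=list(range(10,50,2)); print(list(zip(ys,[int(np.mean(r)) for r in prof(.036,[-15,-8,0,10,18],ys)])))
ys=list(range(-130,-30,4)); print(list(zip(ys,[int(np.mean(r)) for r in prof(.04,[-10,-3,3,10],ys)])))
p=W(0,-146)
for z in (.15,.03): print(p,to(*p,z,-80.75))
```

```text
[(10, 161), (12, 162), (14, 162), (16, 158), (18, 143), (20, 112), (22, 115), (24, 148), (26, 181), (28, 192), (30, 195), (32, 189), (34, 183), (36, 170), (38, 164), (40, 163), (42, 162), (44, 162), (46, 162), (48, 162)]
[(-130, 165), (-126, 165), (-122, 155), (-118, 104), (-114, 73), (-110, 75), (-106, 75), (-102, 75), (-98, 75), (-94, 74), (-90, 73), (-86, 72), (-82, 73), (-78, 74), (-74, 75), (-70, 73), (-66, 73), (-62, 73), (-58, 74), (-54, 74), (-50, 74), (-46, 76), (-42, 118), (-38, 160), (-34, 164)]
[0.54597663 0.10739987] ([0.724, 0.621, -0.006], [-0.0, 0.0, 0.046])
[0.54597663 0.10739987] ([0.724, 0.623, 0.394], [-0.0, 0.0, 0.046])
```

Emit:
{"api": "carry_out", "payload": {
  "slide": [
    [0.2,0.17,0],
    [0.38,0.33,0],
    [0.55,0.48,0],
    [0.724,0.622,0],
    [0.724,0.622,0],
    [0.724,0.622,0],
    [0.724,0.622,0.15],
    [0.724,0.622,0.25],
    [0.724,0.622,0.25]
  ],
  "rotation": [
    [0,0,0.02],
    [0,0,0.046],
    [0,0,0.046],
    [0,0,0.046],
    [0,0,0.046],
    [0,0,0.046],
    [0,0,0.046],
    [0,0,0.046],
    [0,0,0.046]
  ],
  "grip": [-1,-1,-1,-1,-1,-1,-1,-1,-1]
}}

```text
clock: 12.55
eef_pos: [0.5446, 0.1065, 0.0716]
tool_rot: [0.0, 0.761, -0.649, -0.001]
force: [0.9, -0.4, 0.7]
opening: -0.0001
```

Run:
```python
from m import *
say(); p=W(0,-146); print(to(*p,.03,-80.75)); p=W(0,-133); print(to(*p,.03,-80.75))
print(J(env.get_state()['eef_pos']))
```

```text
t 12.55 pos [0.5446 0.1065 0.0716] yaw -80.9 F [ 0.88 -0.39  0.73] Tq [ 0.04 -0.04 -0.02] op -0.0001 j [ 0.54  0.34 -0.46 -0.   -0.77  1.19]
([-0.002, -0.005, 0.139], [0.0, 0.0, -0.0])
([-0.045, -0.005, 0.139], [0.0, 0.0, -0.0])
[  -1.5 -146.7]
```

Emit:
{"api": "carry_out", "payload": {
  "slide": [
    [0,-0.005,0.07],
    [0,-0.005,0.12],
    [0,-0.005,0.139],
    [0,-0.005,0.139],
    [-0.025,-0.005,0.139],
    [-0.045,-0.005,0.139],
    [-0.055,-0.005,0.139],
    [-0.065,-0.005,0.139],
    [-0.075,-0.005,0.139],
    [-0.085,-0.005,0.139]
  ],
  "rotation": [
    [0,0,0],
    [0,0,0],
    [0,0,0],
    [0,0,0],
    [0,0,0],
    [0,0,0],
    [0,0,0],
    [0,0,0],
    [0,0,0],
    [0,0,0]
  ],
  "grip": [-1,-1,-1,-1,-1,-1,-1,-1,-1,-1]
}}

```text
clock: 13.8
eef_pos: [0.542, 0.1321, 0.0299]
tool_rot: [0.0, 0.761, -0.649, -0.001]
force: [0.0, 0.0, -0.1]
opening: -0.0002
```

```bash
cat > st.py <<'E'
from m import *
say(); s=env.get_state(); print('jig',J(s['eef_pos']),'F along y',Rz.T@s['force'][:2])
for y in (-75,-70,-67,-65,-63,-62,-61,-60): print(y,to(*W(0,y),.03,-80.75))
E
python3 st.py
```

```text
t 13.8 pos [0.542  0.1321 0.0299] yaw -80.9 F [ 0.02  0.01 -0.07] Tq [-0.09 -0.06  0.02] op -0.0002 j [ 0.59  0.4  -0.49 -0.   -0.68  1.14]
jig [   0. -121.] F along y [0.02120054 0.01148802]
-75 ([-0.153, 0.001, -0.0], [0.0, 0.0, -0.0])
-70 ([-0.17, 0.001, -0.0], [0.0, 0.0, -0.0])
-67 ([-0.18, 0.001, 0.0], [0.0, 0.0, -0.0])
-65 ([-0.187, 0.001, 0.0], [0.0, 0.0, -0.0])
-63 ([-0.193, 0.001, 0.0], [0.0, 0.0, -0.0])
-62 ([-0.197, 0.001, 0.0], [0.0, 0.0, -0.0])
-61 ([-0.2, 0.001, 0.0], [0.0, 0.0, -0.0])
-60 ([-0.203, 0.001, 0.0], [0.0, 0.0, -0.0])
```

Emit:
{"api": "carry_out", "payload": {
  "slide": [
    [-0.015,0,0],
    [-0.03,0,0],
    [-0.045,0,0],
    [-0.06,0,0],
    [-0.075,0,0],
    [-0.09,0,0],
    [-0.105,0,0],
    [-0.12,0,0],
    [-0.135,0,0],
    [-0.148,0,0],
    [-0.158,0,0],
    [-0.165,0,0]
  ],
  "rotation": [
    [0,0,0],
    [0,0,0],
    [0,0,0],
    [0,0,0],
    [0,0,0],
    [0,0,0],
    [0,0,0],
    [0,0,0],
    [0,0,0],
    [0,0,0],
    [0,0,0],
    [0,0,0]
  ],
  "grip": [-1,-1,-1,-1,-1,-1,-1,-1,-1,-1,-1,-1]
}}

```text
clock: 15.3
eef_pos: [0.5342, 0.1811, 0.03]
tool_rot: [0.0, 0.761, -0.649, -0.001]
force: [-0.1, 0.2, 0.4]
opening: -0.0004
```

```bash
python3 st.py
python3 - <<'E'
from m import *
c=cam('side'); save(c,'side2.png',(280,205,410,295),6)
c=cam('top'); save(c,'top6.png',(155,180,265,290),5.4)
E
```

```text
t 15.3 pos [0.5342 0.1811 0.03  ] yaw -80.9 F [-0.1   0.2   0.39] Tq [-0.06  0.06  0.04] op -0.0004 j [ 0.67  0.41 -0.48 -0.   -0.69  1.06]
jig [  0.2 -71.3] F along y [-0.06294632  0.20841371]
-75 ([0.012, 0.001, -0.0], [0.0, 0.0, -0.0])
-70 ([-0.004, 0.001, -0.0], [0.0, 0.0, -0.0])
-67 ([-0.014, 0.001, -0.0], [0.0, 0.0, -0.0])
-65 ([-0.021, 0.001, 0.0], [0.0, 0.0, -0.0])
-63 ([-0.028, 0.001, 0.0], [0.0, 0.0, -0.0])
-62 ([-0.031, 0.001, 0.0], [0.0, 0.0, -0.0])
-61 ([-0.034, 0.001, 0.0], [0.0, 0.0, -0.0])
-60 ([-0.038, 0.001, 0.0], [0.0, 0.0, -0.0])
```

View pics/top6.png

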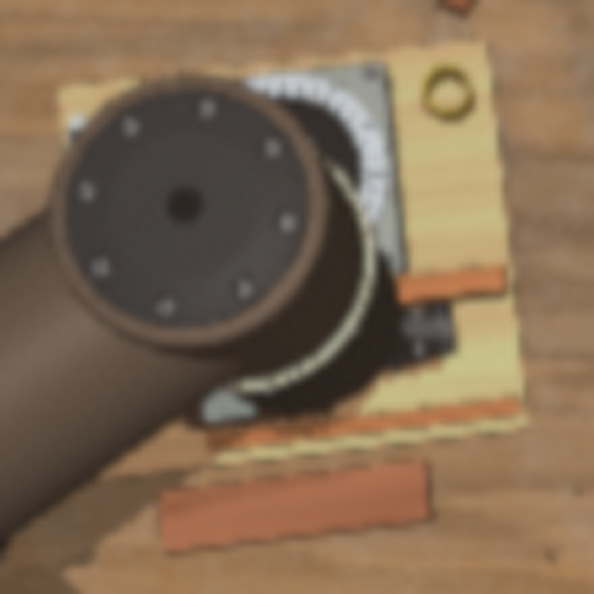

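The arm hides the blank here, but the stick and sleeve haven't moved. I'll push on in about 1 mm steps, watching the force.

Emit:
{"api": "carry_out", "payload": {
  "slide": [
    [-0.004,0,0],
    [-0.008,0,0],
    [-0.012,0,0],
    [-0.015,0,0],
    [-0.018,0,0],
    [-0.021,0,0]
  ],
  "rotation": [
    [0,0,0],
    [0,0,0],
    [0,0,0],
    [0,0,0],
    [0,0,0],
    [0,0,0]
  ],
  "grip": [-1,-1,-1,-1,-1,-1]
}}

```text
clock: 16.15
eef_pos: [0.5332, 0.1875, 0.03]
tool_rot: [-0.0, 0.761, -0.649, -0.001]
force: [-0.3, -1.1, 0.1]
opening: 0.0
```

Emit:
{"api": "carry_out", "payload": {
  "slide": [
    [-0.004,0,0],
    [-0.007,0,0],
    [-0.007,0,0]
  ],
  "rotation": [
    [0,0,0],
    [0,0,0],
    [0,0,0]
  ],
  "grip": [-1,-1,-1]
}}

```text
clock: 16.52
eef_pos: [0.5328, 0.1879, 0.03]
tool_rot: [0.001, 0.761, -0.649, -0.001]
force: [3.7, -8.3, 1.3]
opening: -0.0004
```

```bash
python3 st.py|head -2
```

```text
t 16.52 pos [0.5328 0.1879 0.03  ] yaw -80.9 F [ 3.74 -8.31  1.28] Tq [-2.99 -1.21 -0.04] op -0.0004 j [ 0.69  0.41 -0.48 -0.   -0.69  1.05]
jig [ -0.1 -64.4] F along y [ 2.35782953 -8.79998016]
```

Firm contact at 8.8 N, below the 15 N limit. I'll back off, lift and check.

Emit:
{"api": "carry_out", "payload": {
  "slide": [
    [0.03,0,0],
    [0.08,0,0],
    [0.12,0,-0.1],
    [0.2,0,-0.3],
    [0.4,0,-0.4],
    [0.6,0,-0.4],
    [0.8,0,-0.4],
    [0.8,0,-0.4],
    [0.8,0,-0.4]
  ],
  "rotation": [
    [0,0,0],
    [0,0,0],
    [0,0,0],
    [0,0,0],
    [0,0,0],
    [0,0,0],
    [0,0,0],
    [0,0,0],
    [0,0,0]
  ],
  "grip": [-1,-1,-1,-1,-1,-1,-1,-1,-1]
}}

```text
clock: 17.65
eef_pos: [0.5706, -0.0497, 0.15]
tool_rot: [0.001, 0.76, -0.65, -0.001]
force: [0.1, 0.1, -0.0]
opening: -0.0001
```

```bash
python3 look.py top7.png | head -2
python3 - <<'E'
from m import *
c=cam('top'); save(c,'top8.png',(155,180,265,290),5.4); g=c['pixels'].astype(float)
C=W(100.3,-47.7)
def prof(rs,z,f):
    A=np.arange(8,40,.5); o=[]
    for a in A:
        s=0
        for r in rs:
            b=np.pi+th+np.radians(a); u,v=proj(c,[C[0]+r*np.cos(b)/1e3,C[1]+r*np.sin(b)/1e3,z])
            s+=f(cv2.getRectSubPix(g.astype(np.float32),(1,1),(float(u),float(v)))[0,0])
        o.append(s)
    o=np.array(o)-np.percentile(o,30); o[o<.4*o.max()]=0; return (A@o)/o.sum(), A[o.argmax()]
print('red',prof(np.arange(44,54),.046,lambda p:p[0]-p[1:].mean()))
print('rim mark',prof(np.arange(37,41.5,.5),.054,lambda p:p.min()))
print('bar mark',prof(np.arange(14,34),.074,lambda p:p.min()))
G=lambda x,y,z:int(g[tuple(int(round(k)) for k in proj(c,[*W(x,y),z])[::-1])].mean())
print([(y,int(np.mean([G(x,y,.04) for x in(-15,-10,-5,0,5,10)]))) for y in range(-64,36,2)])
E
```

```text
t 17.65 pos [ 0.5706 -0.0497  0.15  ] yaw -81.0 F [ 0.06  0.14 -0.05] Tq [ 0.05  0.01 -0.  ] op -0.0001 j [ 0.25  0.27 -0.34  0.   -0.96  1.47]
red [(222, 205, 19, [111.0, 45.7]), (223, 205, 19, [109.4, 48.2]), (226, 205, 19, [105.5, 56.0]), (219, 206, 19, [113.1, 37.0]), (223, 206, 19, [106.1, 47.2]), (225, 206, 19, [103.7, 52.4]), (221, 207, 19, [105.5, 40.9]), (222, 207, 19, [104.1, 43.5]), (220, 208, 19, [103.0, 37.3]), (222, 208, 19, [100.4, 42.6]), (224, 208, 19, [98.4, 48.0]), (192, 209, 19, [-109.5, 45.2]), (220, 209, 19, [98.7, 36.4]), (221, 209, 19, [97.5, 39.1]), (223, 209, 19, [95.7, 44.6]), (225, 209, 19, [94.3, 50.2]), (226, 209, 19, [93.7, 53.0]), (220, 210, 19, [94.2, 35.8]), (223, 210, 19, [91.9, 44.2]), (224, 210, 19, [91.5, 47.0]), (227, 210, 19, [90.2, 55.4]), (220, 211, 19, [89.5, 35.5]), (222, 211, 19, [88.6, 41.1]), (223, 211, 19, [88.3, 43.9]), (224, 211, 19, [87.9, 46.7]), (225, 211, 19, [87.7, 49.5]), (226, 211, 19, [87.4, 52.4]), (188, 212, 19, [-98.1, 55.1]), (222, 212, 19, [84.5, 41.0]), (224, 212, 19, [84.3, 46.6]), (225, 212, 19, [84.3, 49.4]), (226, 21
[... 495 characters left out ...]
1]
red (np.float64(19.43329006343385), np.float64(14.5))
rim mark (np.float64(27.743296509490737), np.float64(25.5))
bar mark (np.float64(35.300107229017556), np.float64(39.5))
[(-64, 70), (-62, 70), (-60, 70), (-58, 70), (-56, 70), (-54, 71), (-52, 71), (-50, 70), (-48, 70), (-46, 70), (-44, 71), (-42, 71), (-40, 71), (-38, 71), (-36, 71), (-34, 71), (-32, 71), (-30, 71), (-28, 71), (-26, 71), (-24, 70), (-22, 70), (-20, 70), (-18, 70), (-16, 71), (-14, 70), (-12, 70), (-10, 70), (-8, 70), (-6, 70), (-4, 70), (-2, 70), (0, 70), (2, 70), (4, 70), (6, 69), (8, 70), (10, 69), (12, 70), (14, 70), (16, 69), (18, 68), (20, 68), (22, 67), (24, 65), (26, 64), (28, 63), (30, 61), (32, 59), (34, 56)]
```

View pics/top8.png

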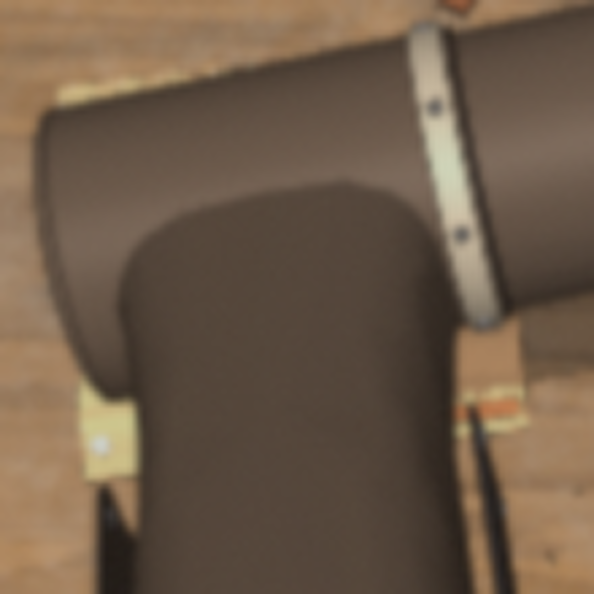

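The arm's elbow blocks the view here, so I'll move further right, the way it started.

Emit:
{"api": "carry_out", "payload": {
  "slide": [
    [0.2,0,-0.2],
    [0.4,0.1,-0.3],
    [0.6,0.2,-0.3],
    [0.8,0.3,-0.3],
    [0.98,0.4,-0.3],
    [0.98,0.4,-0.3],
    [0.98,0.4,-0.3],
    [0.98,0.4,-0.3]
  ],
  "rotation": [
    [0,0,0],
    [0,0,0],
    [0,0,0],
    [0,0,0],
    [0,0,0],
    [0,0,0],
    [0,0,0],
    [0,0,0]
  ],
  "grip": [-1,-1,-1,-1,-1,-1,-1,-1]
}}

```text
clock: 18.75
eef_pos: [0.4996, -0.3565, 0.2404]
tool_rot: [0.001, 0.761, -0.648, -0.001]
force: [0.3, 0.2, 0.6]
opening: 0.0003
```

```bash
cat > chk.py <<'E'
from m import *
import pickle
def run(c):
    g=c['pixels'].astype(np.float32); C=W(100.3,-47.7)
    S=lambda p:cv2.getRectSubPix(g,(1,1),tuple(map(float,proj(c,p))))[0,0]
    def prof(rs,z,f):
        A=np.arange(8,40,.5); o=[]
        for a in A:
            b=np.pi+th+np.radians(a); o.append(sum(f(S([C[0]+r*np.cos(b)/1e3,C[1]+r*np.sin(b)/1e3,z])) for r in rs))
        o=np.array(o)-np.percentile(o,30); o[o<.4*o.max()]=0; return round((A@o)/o.sum(),2)
    print('red',prof(np.arange(44,54),.046,lambda p:p[0]-p[1:].mean()),'rim',prof(np.arange(37,41.5,.5),.054,lambda p:p.min()),'bar',prof(np.arange(14,34),.074,lambda p:p.min()))
    print([(y,int(np.mean([S([*W(x,y),.04]).mean() for x in(-15,-10,-5,0,5,10)]))) for y in list(range(-64,-30,2))+list(range(0,42,2))])
c=cam('top'); run(c); save(c,'top9.png',(155,180,265,290),5.4); pickle.dump(c,open('end.pkl','wb'))
E
python3 chk.py; python3 -c "from m import *;say()"
```

```text
red 23.66 rim 24.2 bar 24.13
[(-64, 172), (-62, 172), (-60, 171), (-58, 164), (-56, 145), (-54, 109), (-52, 80), (-50, 72), (-48, 76), (-46, 79), (-44, 80), (-42, 79), (-40, 79), (-38, 79), (-36, 79), (-34, 79), (-32, 79), (0, 177), (2, 177), (4, 158), (6, 124), (8, 95), (10, 81), (12, 78), (14, 77), (16, 77), (18, 78), (20, 89), (22, 116), (24, 156), (26, 186), (28, 199), (30, 202), (32, 198), (34, 187), (36, 177), (38, 172), (40, 170)]
t 18.8 pos [ 0.4998 -0.3562  0.2405] yaw -80.8 F [-0.28 -0.5   0.18] Tq [ 0.04  0.01 -0.01] op 0.0 j [-0.3   0.26 -0.13  0.   -1.18  2.03]
```

View pics/top9.png

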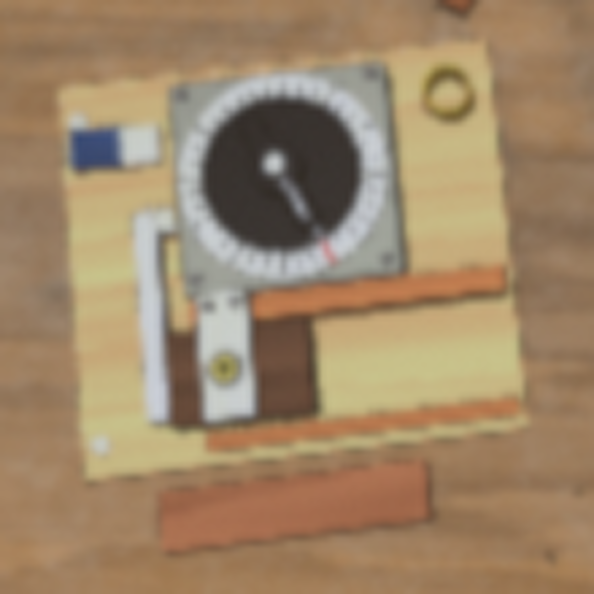

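The blank's end meets the stop at crop (168,375), the index at (322,240) points at the red line, and the bystanders are where they started. I'm handing in.

```bash
python3 -c "from bench import env;print(env.sign_off())"
```

```text
the job is handed in; nothing more can be done
None
```

The dial is set on the red line, the blank is against the stop, and the job is handed in at about 19 s of robot time.

- **Dial:** I pushed its bar about 110° anticlockwise with the closed fingertips, in two goes. In the last picture the mark reads 24.1–24.2° and the red line 23.7°, so they agree to about half a degree, within what I can measure. Pushing the blank left the reading essentially unchanged (24.2–24.3° before).
- **Blank:** I pushed it under the bushing until the force rose to about 9 N, below the 15 N that would turn the dial. Its end and the stop face measure about 22 mm along the jig, with no gap seen in the last picture.
- **Bystanders:** the eraser, sleeve and spare stick look unmoved in the last picture. I did not recheck the polish tin, but the arm never worked near it.

Two checks disagreed. Midway, the finger's pose put the dial about 6° behind what the camera showed, so I backed off and used an unobstructed view instead. The blank also stopped 2–3 mm sooner than I had predicted from the stop's measured position. I put that down to the estimated finger thickness, since the final picture shows the two faces together. I checked the final dial angle only with the top camera.

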